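# Pin the switch linkage, then hover its cover plate for screwing

## Task

The toggle switch on the oak test board needs its link pinned and its cover offered up. Take the headed steel pin out of the wooden stand, push it down through the fork and lug in the middle of the board until its head seats on the fork, and let go of it; then pick up the steel cover plate by its rib and hold it level about 1 cm above the three brass pillars, each plate hole lined up over its pillar's threaded hole, so that I can start the screws. Finish still holding the plate there, touching neither pillars nor pin, and leave the other things on the bench where they are.

Things in the scene. Friction and masses are not known exactly. Their poses are not given: they have to be found in the camera images.
- board: Oak test board, fixed, 18 mm thick. Origin: on the bench below the fork's hole axis; oak x -70 to +110, y -55 to +55 mm. A brass link bar runs along +x to a toggle switch at x = 90 (72 mm tall above the bench). Three brass pillars, 16 mm diameter, tops 72 mm above the bench: one on the -x side, two on the +x side. Beside the fork it is clear along y: fingers closing along board y fit best.
- fork_hole (a point): Centre of the upper mouth of the 12 mm vertical hole through the clevis, in the top face of the upper fork arm (30 x 30 mm), 48 mm above the bench. Upper arm, brass lug and lower arm, each 6 mm thick with 1 mm gaps, have this hole in line, 20 mm deep in all; the oak lies 30 mm under the mouth. Rim slightly chamfered.
- thread_tail (a point): Centre of the top of the lone pillar, at its 6 mm threaded hole: board x = -46, y = 0, 72 mm above the bench.
- thread_left (a point): The same of the pillar at board x = +46, y = +28 mm.
- thread_right (a point): The same of the pillar at board x = +46, y = -28 mm.
- cover: Steel cover plate, 4 mm thick, T-shaped, about 0.25 kg, loose, flat on the bench, rib up. Origin: on its underside below the rib's middle; z up. Broad part x -15 to +55, y -40 to +40 mm, with two 11 mm holes; tongue x -55 to -15, y -20 to +20 with one. Bakelite rib to grip: 50 mm along x, 14 mm along y, top 34 mm above the underside. Fits one way only: tongue over the lone pillar.
- cover_rib (a point): Good grip point inside the cover's rib, 22 mm above the plate's underside (z), at the middle of the rib; fingers close along the cover's y.
- hole_tail (a point): Centre of the tongue's hole on the plate's underside: cover x = -46, y = 0. Goes over thread_tail.
- hole_left (a point): Centre of the hole at cover x = +46, y = +28 mm, on the underside. Goes over thread_left.
- hole_right (a point): Centre of the hole at cover x = +46, y = -28 mm, on the underside. Goes over thread_right.
- pin: Steel headed pin, about 45 g, upright: head 18 mm diameter, 16 mm tall; shank below it 8 mm diameter, 26 mm long, last 5 mm tapered. Origin: on its axis at the head's underside; z up towards the head. At the start the shank hangs in the stand and the head rests on the stand's top, 36 mm above the bench. Seated in the fork, its origin is at fork_hole and its top 8 mm below the pillar tops.
- stand: Dark wooden block, 50 x 50 x 36 mm, fixed to the bench, with an 11 mm hole through its middle in which the pin stands. Origin: centre of its underside.
- insulator: Ribbed green glass insulator, 56 mm diameter, 58 mm tall, loose bystander. Origin: centre of its underside.
- earpiece: Chromed headphone earpiece shell, 64 mm diameter, 23 mm tall, loose bystander. Origin: centre of its underside.
- terminals: Brass terminal post block: wooden base 40 x 90 mm (x, y), three posts, 34 mm tall, loose bystander. Origin: centre of its underside.
- valve_base: Brown bakelite valve base, 42 mm diameter, 38 mm tall over its four pins, loose bystander. Origin: centre of its underside.

How it is judged:
By the outcome, as a careful person would: the job done as asked, in the order asked, and still so for the second after the job is handed in, while the arm keeps its last pose, push and grip.
It also fails if it takes over 64 s, if anything falls off the work surface, if the arm or the gripper's body presses on something with over 40 N, if the wrist force passes 120 N, or if a joint passes its speed limit or range.

## Robot

A 6-joint arm with a two-finger parallel gripper is mounted at the origin on the work surface. World frame = base frame: x ahead of the robot, y to its left, z up, the work surface at z = 0. Lengths are in mm, angles in rad, forces in N, time in s.
With the tool pointing down it reaches from about 275 to 1000 mm from the base axis. Payload 8.4 kg.
Tool frame: the origin (TCP) lies on the centre line of the jaws, within the pads' length; the fingertips stand 25 mm ahead of it and the grasp point (between the pads) lies 6 mm ahead of it; z points along the fingers, y is the line along which they close (so a half turn about z gives the same grasp; the last joint's range is limited). The gripper opens to 85 mm and grips with 20 to 120 N. Pads are 22 mm wide; open, the fingers measure 114 mm over their backs; the gripper's body (76 mm by 85 mm) begins 54 mm behind the grasp point. The pads swing forward as they close: fully open they stand 13 mm farther back than shut.
Start: joints at [1.344, 0.353, 1.633, -0, 1.155, -0.002], TCP at [139.318, 609.277, 224.481] pointing down, gripper open.
Joint ranges: [-2.63, 2.63], [-0.92, 2.1], [0.06, 2.66], [-1.3, 4.44], [0, 2.69], [-3.02, 3.02]. Speed limits (rad/s): [2.22, 2.22, 2.79, 3.14, 3.14, 3.14].

## Interface

Orientations are given as [roll, pitch, yaw] about the fixed x, y, z axes, in that order (R = Rz(yaw) Ry(pitch) Rx(roll)).
In Python, from rig import r gives the robot as it stands.
- The arm moves only by the shell command python3 -m jog 'ROWS' [FORCE]. ROWS is JSON, a list of rows, each a list of 3 entries, a list of its own where there are three numbers: the turn, a rotation vector about the tool's x, y, z in rad, then the shift along the tool's x, y, z in m, then the opening, from -1 (shut) to 1 (fully open). In form: [[[rx, ry, rz], [x, y, z], gripper], ...]. A call has 1 to 12 rows; each row shifts and turns the commanded pose from where the row before left it, along the tool's axes as they then stand; what a row does not reach is not made up. A row lasts 1/10 s, in which the tool goes at most 50 mm and 8.59 degrees, less where a joint would pass 70% of its speed; a pose out of reach is approached as far as the arm can. A call with a gripper value outside its range is refused whole. The fingers move at their own pace and stop on an object; FORCE is the grip in N (left out, the last holds). Time passes only in rows, so rows that do not move let the fingers close. It gives the time, the measured TCP pose, the force, the opening and the grip force at its end, in the units of the state.
- r.sense(): the state, without advancing time (a new reading comes with each control period).
- r.grab_frame(name): name is "scene" or "top" or "wrist"; returns the picture (480x640x3 uint8, red, green, blue); there is no depth.
- r.camera_params(name): a dict with "fx", "fy", "cx", "cy" (pixels), "rvec" (rotation vector, rad) and "tvec" (3), from world to camera coordinates, as OpenCV has them; the wrist camera has in their place "hand_eye" (4x4, takes a point from camera to tool coordinates, whose origin is the TCP and whose axes are the flange's). Camera axes: x right, y down, z forward; pixel columns grow to the right and rows downward; lengths in mm; the calibration is good to about 2 mm. A picture is of the moment at which its call begins: read the wrist's pose just before it. camera_params takes no time and is no camera call.
- r.sign_off(): hands the job in; it is judged then, once.
The state is a dict: "clock": time; "qpos": joint angles; "qvel": joint speeds; "joint_efforts": joint torques, N m; "eef_pos": TCP position; "tcp_rot": TCP orientation; "contact_force": force on the tool from outside, world axes, zero at the start; "wrist_torque": the same for the moment, N m; "opening": opening from 0.0 (shut) to 1.0 (fully open); "grasp_force": force on a finger pad.
Only numpy, scipy, OpenCV 4.12 (cv2) and the standard library are available. Lean on these libraries where they do the work, as an engineer would, in place of code of your own. Each camera call takes 0.05 s, during which the arm holds its last target. There are 200 camera calls.

## Working session

There is one attempt and no reset: what is moved stays moved. The work goes in short steps, Python scripts to look and compute and a shell command to move; the robot and the scene stay as the last step left them, time stands still between calls to the robot, and variables do not carry over. Pictures are saved under pics/ and viewed, at most 10 in all, crops included, and the job is handed in when it is done.

```bash
ls; mkdir -p pics
python3 - <<'E'
from rig import r
import cv2,numpy as np
s=r.sense();print(s)
for n in ("scene","top"):
    p=r.camera_params(n);print(n,p)
    cv2.imwrite(f"pics/{n}0.png",r.grab_frame(n)[:,:,::-1])
print(r.camera_params("wrist"))
E
```

```text
pics
{'clock': 0.0, 'qpos': array([ 1.34364991e+00,  3.53647846e-01,  1.63414449e+00, -1.09662345e-05,
        1.15520786e+00, -2.42990040e-03]), 'qvel': array([ 0.00085792,  0.00138418, -0.00118292,  0.00021277,  0.00130882,
       -0.00019204]), 'joint_efforts': array([-1.42100162e-04, -6.05238318e+01, -3.42073131e+01,  1.35189171e-04,
        9.02819680e-03, -1.41689975e-05]), 'eef_pos': array([139.17900666, 608.79896142, 223.75745186]), 'tcp_rot': array([-3.14018509e+00,  6.60632004e-06,  2.91688058e+00]), 'contact_force': array([ 0.23424255, -0.46317679, -0.6567886 ]), 'wrist_torque': array([0.00224753, 0.00207884, 0.02503621]), 'grasp_force': 0.0, 'opening': 1.0009628251881673}
scene {'fx': 560.715787614358, 'fy': 560.715787614358, 'cx': 315.4833160696494, 'cy': 226.9886957294417, 'rvec': array([ 2.25304374,  1.06477614, -0.36749394]), 'tvec': array([-384.42027145, -274.48841942, 1361.08250132])}
top {'fx': 547.7952015147312, 'fy': 547.7952015147312, 'cx': 325.0456776476269, 'cy': 243.8614156377683, 'rvec': array([ 2.2273096 , -2.19037355,  0.04495728]), 'tvec': array([  20.65164063,  554.34041327, 1241.82868811])}
{'fx': 333.3027405457876, 'fy': 333.3027405457876, 'cx': 320.332809417023, 'cy': 237.11660505475092, 'hand_eye': array([[ 5.82988247e-04, -9.58468293e-01, -2.85198512e-01,
         7.33891052e+01],
       [ 9.99999423e-01,  8.15981740e-04, -6.98126763e-04,
         4.11653944e-02],
       [ 9.01849145e-04, -2.85197941e-01,  9.58468216e-01,
        -1.49717055e+02],
       [ 0.00000000e+00,  0.00000000e+00,  0.00000000e+00,
         1.00000000e+00]])}
```

View pics/top0.png

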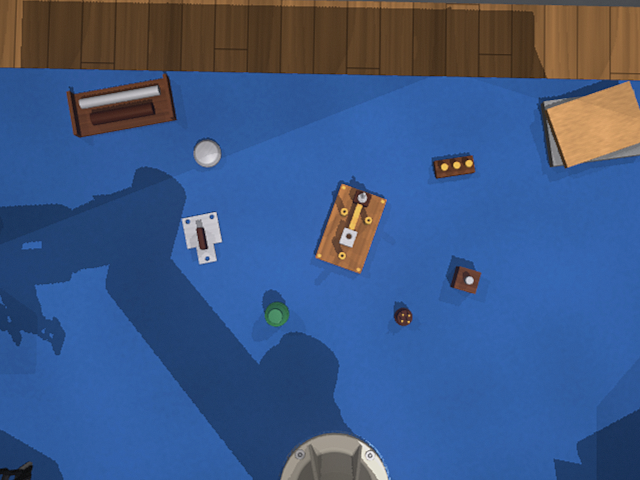

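View pics/scene0.png

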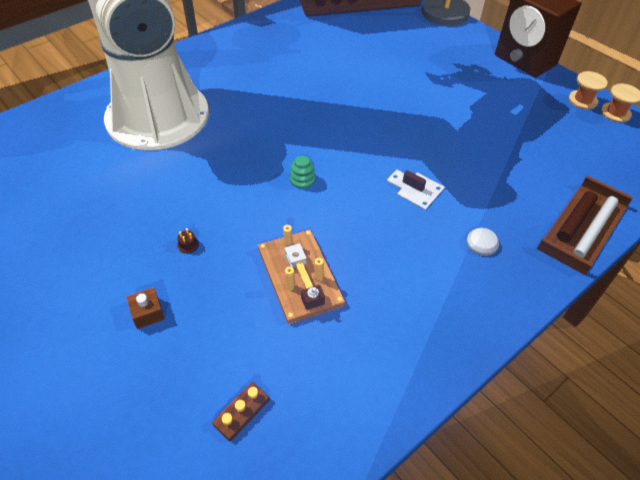

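The top view shows the fork at about (348,238), pillars at (342,255), (344,211) and (368,220), the pin head at (469,281), and the cover's rib at (202,237) with its tongue pointing down. The scene view agrees: pin stand at (145,308), cover at (415,187).

```bash
cat > h.py <<'E'
from rig import r
import cv2,numpy as np
from scipy.spatial.transform import Rotation as R
def tool():
    s=r.sense(); T=np.eye(4);T[:3,:3]=R.from_euler('xyz',s['tcp_rot']).as_matrix();T[:3,3]=s['eef_pos'];return T
def cam(n,T=None):
    p=r.camera_params(n);K=np.array([[p['fx'],0,p['cx']],[0,p['fy'],p['cy']],[0,0,1]])
    if n=='wrist': C=(tool() if T is None else T)@p['hand_eye']
    else:
        C=np.eye(4);Rm=cv2.Rodrigues(p['rvec'])[0];C[:3,:3]=Rm.T;C[:3,3]=-Rm.T@p['tvec']
    return K,C
def cast(kc,px,z):
    K,C=kc;d=C[:3,:3]@np.linalg.solve(K,[px[0],px[1],1.]);return C[:3,3]+d*(z-C[2,3])/d[2]
def proj(kc,P):
    K,C=kc;q=K@(C[:3,:3].T@(np.asarray(P,float)-C[:3,3]));return q[:2]/q[2]
def blobs(m,lo=20,hi=1e6):
    n,l,st,c=cv2.connectedComponentsWithStats(m.astype(np.uint8))
    return [(c[i].round(1),st[i]) for i in range(1,n) if lo<=st[i,4]<=hi]
def rows(target_pos,yaw):
    "shift and rotvec in the present tool frame to reach pointing-down pose"
    T=tool();G=R.from_euler('xyz',[np.pi,0,yaw]).as_matrix()
    d=T[:3,:3].T@(np.asarray(target_pos)-T[:3,3]);w=R.from_matrix(T[:3,:3].T@G).as_rotvec()
    print('shift m',(d/1000).round(4),'rotvec',w.round(4))
E
python3 - <<'E'
from h import *
im=cv2.imread('pics/top0.png');hsv=cv2.cvtColor(im,cv2.COLOR_BGR2HSV);kc=cam('top')
print('cam',kc[1][:3,3])
H,S,V=[hsv[...,i].astype(int) for i in range(3)]
grey=(S<70)&(V>110)
for c,s in blobs(grey,15):
    if 140<c[1]<300: print('grey',c,s,[cast(kc,c,z)[:2].round(1) for z in (4,48,52)])
yel=(H>18)&(H<32)&(S>130)&(V>140)
for c,s in blobs(yel,6):
    if 140<c[1]<300: print('yel',c,s[4],cast(kc,c,72)[:2].round(1),cast(kc,c,34)[:2].round(1))
m=((H<14)&(V<120)&(S>60))
for c,s in blobs(m,30):
    if 140<c[1]<340: print('brown',c,s,cast(kc,c,34)[:2].round(1))
big=cv2.resize(im[170:300,170:230],None,fx=6,fy=4.6)
# cover: minAreaRect
mm=cv2.morphologyEx((grey).astype(np.uint8),cv2.MORPH_CLOSE,np.ones((15,15)))
for c in cv2.findContours(mm[190:280,160:240],cv2.RETR_EXTERNAL,2)[0]:
    if cv2.contourArea(c)>200: 
        b=cv2.boxPoints(cv2.minAreaRect(c))+[160,190];print([cast(kc,p,4)[:2].round(0) for p in b])
E
```

```text
cam [ 513.01091819   39.65080109 1259.00988338]
grey [554.  149.8] [547 124  16  42 227] [array([ 780.7, -496.1]), array([ 771.3, -477.3]), array([ 770.4, -475.6])]
grey [207.  153.7] [194 141  27  26 557] [array([757. , 304.9]), array([748.4, 295.6]), array([747.7, 294.7])]
grey [621.9 152.3] [592 143  48  18 316] [array([ 777.7, -653.9]), array([ 768.5, -629.5]), array([ 767.6, -627.3])]
grey [362.2 197.6] [358 192   9  11  75] [array([662. , -53.8]), array([656.7, -50.5]), array([656.3, -50.2])]
grey [202.6 234.9] [ 182  212   40   52 1202] [array([569.9, 310.5]), array([567.9, 301. ]), array([567.7, 300.1])]
grey [347.6 237.2] [339 227  19  21 230] [array([570.2, -21.6]), array([568.2, -19.5]), array([568.1, -19.3])]
grey [469.3 280. ] [465 276   9   9  60] [array([ 476.8, -302.2]), array([ 478. , -290.2]), array([ 478.2, -289.1])]
yel [468.3 163. ] 42 [ 733.7 -279.4] [ 740.8 -289.6]
yel [456.  164.8] 42 [ 729.3 -252.5] [ 736.2 -261.9]
yel [443.9 166.9] 38 [ 724.2 -226.1] [ 731.  -234.6]
yel [343.2 187.2] 6 [675.9  -7. ] [681.1  -8.5]
yel [382.  201.3] 7 [646.6 -91.9] [650.8 -96.2]
yel [355.1 216.3] 120 [612.9 -33.9] [616.1 -36.2]
yel [344.1 211.7] 32 [622.5  -9.8] [626.  -11.4]
yel [368.1 220. ] 28 [605.3 -62.3] [608.2 -65.5]
yel [341.8 255.3] 30 [527.7  -6.3] [528.1  -7.8]
yel [319. 255.] 9 [527.5  43.1] [528.   43.2]
brown [452.9 167. ] [434 156  41  22 491] [ 731.1 -254.9]
brown [345.5 220.2] [332 188  31  69 422] [606.9 -14.8]
brown [365.  207.1] [360 192  12  32 125] [637.1 -58.2]
brown [340.1 205.6] [337 199   7  14  40] [639.5  -2.2]
brown [200.4 238.1] [197 228   8  21  99] [561.3 308.8]
brown [466.6 279.5] [454 267  27  26 383] [ 478.7 -287.9]
brown [404.2 317.8] [398 311  14  14  86] [ 391.1 -149.2]
[array([607., 361.]), array([625., 281.]), array([516., 257.]), array([499., 336.])]
```

```bash
python3 -c "
from h import *
rows([525,305,200],2.81)"
```

```text
shift m [-0.4438 -0.2102  0.0241] rotvec [-1.200e-03  1.000e-04  1.068e-01]
```

```bash
python3 -m jog '[[[0,0,0],[-0.0403,-0.0191,0.0022],1],[[0,0,0],[-0.0403,-0.0191,0.0022],1],[[0,0,0],[-0.0403,-0.0191,0.0022],1],[[0,0,0],[-0.0403,-0.0191,0.0022],1],[[0,0,0],[-0.0403,-0.0191,0.0022],1],[[0,0,0],[-0.0403,-0.0191,0.0022],1],[[0,0,0],[-0.0403,-0.0191,0.0022],1],[[0,0,0],[-0.0403,-0.0191,0.0022],1],[[0,0,0],[-0.0403,-0.0191,0.0022],1],[[0,0,0],[-0.0403,-0.0191,0.0022],1],[[0,0,0],[-0.0403,-0.0191,0.0022],1],[[0,0,0.107],[0,0,0],1]]'
python3 -m jog '[[[0,0,0],[0,0,0],1],[[0,0,0],[0,0,0],1],[[0,0,0],[0,0,0],1]]'
python3 - <<'E'
from h import *
T=tool();im=r.grab_frame('wrist')[:,:,::-1].copy();cv2.imwrite('pics/w1.png',im);np.save('w1.npy',T)
rows([530,-21,210],2.81)
E
```

```text
clock: 1.3
eef_pos: [528.1, 302.2, 199.6]
tcp_rot: [-3.141, 0.001, 2.806]
contact_force: [-0.8, 1.2, -0.6]
opening: 1.002
grasp_force: 0.0
clock: 1.6
eef_pos: [523.9, 306.2, 200.2]
tcp_rot: [-3.141, -0.0, 2.813]
contact_force: [0.3, -0.3, 0.4]
opening: 1.004
grasp_force: 0.0
shift m [-0.1115 -0.3078 -0.0097] rotvec [-0.0001 -0.0002  0.0027]
```

View pics/w1.png

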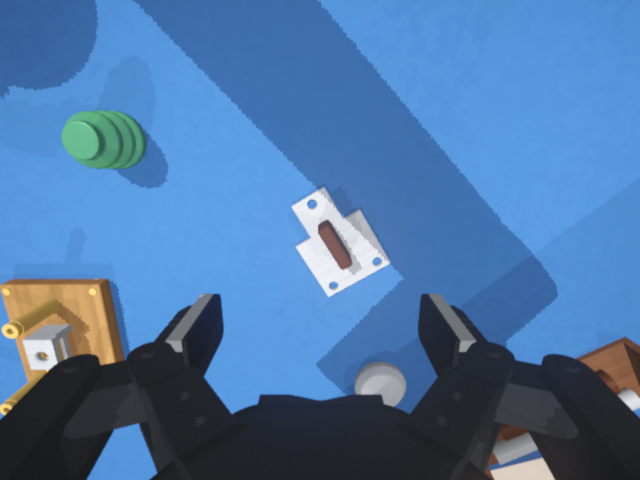

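The wrist view shows the cover with holes near (312,204), (333,286) and (377,261), and the rib near (335,245). I'm measuring these and moving on to the board.

```bash
cat >> h.py <<'E'
def holes(im,kc,z,seeds,rad=12):
    "centroid of the non-white spot (white = low saturation) nearest each seed, cast to z"
    S=cv2.cvtColor(im,cv2.COLOR_BGR2HSV)[...,1].astype(float);out=[]
    for u,v in seeds:
        p=S[v-rad:v+rad+1,u-rad:u+rad+1];m=p>0.5*(p.min()+p[rad-2:rad+3,rad-2:rad+3].max())
        n,l,st,c=cv2.connectedComponentsWithStats(m.astype(np.uint8));k=l[rad,rad]
        w=p*(l==k);yy,xx=np.mgrid[:2*rad+1,:2*rad+1]
        px=(u-rad+(w*xx).sum()/w.sum(),v-rad+(w*yy).sum()/w.sum())
        out.append(cast(kc,px,z)[:2]);print(np.round(px,1),int(st[k,4]),out[-1].round(1))
    return np.array(out)
def fit(pts):
    "planar fit of tail,left,right to model -> origin, yaw, residuals"
    M=np.array([[-46,0],[46,28],[46,-28.]]);a=M-M.mean(0);b=pts-pts.mean(0)
    th=np.arctan2((a[:,0]*b[:,1]-a[:,1]*b[:,0]).sum(),(a*b).sum());Q=np.array([[np.cos(th),-np.sin(th)],[np.sin(th),np.cos(th)]])
    o=pts.mean(0)-Q@M.mean(0);print('origin',o.round(1),'yaw',th.round(4),'res',(pts-(M@Q.T+o)).round(1).tolist());return o,th
E
python3 - <<'E'
from h import *
im=cv2.imread('pics/w1.png');kc=cam('wrist',np.load('w1.npy'))
fit(holes(im,kc,4,[(312,204),(377,261),(333,286)],9))
E
python3 -m jog '[[[0,0,0],[-0.016,-0.044,-0.0014],1],[[0,0,0],[-0.016,-0.044,-0.0014],1],[[0,0,0],[-0.016,-0.044,-0.0014],1],[[0,0,0],[-0.016,-0.044,-0.0014],1],[[0,0,0],[-0.016,-0.044,-0.0014],1],[[0,0,0],[-0.016,-0.044,-0.0014],1],[[0,0,0],[-0.016,-0.044,-0.0014],1],[[0,0,0],[0,0,0],1],[[0,0,0],[0,0,0],1],[[0,0,0],[0,0,0],1]]'
python3 - <<'E'
from h import *
T=tool();im=r.grab_frame('wrist')[:,:,::-1].copy();cv2.imwrite('pics/w2.png',im);np.save('w2.npy',T)
rows([445,-289,160],2.81)
E
```

```text
[311.8 203.7] 62 [514.1 299.7]
[376.5 260.9] 47 [597.7 346.4]
[333.  284.8] 43 [609.6 291.9]
origin [558.8 309.4] yaw 0.214 res [[0.3, 0.1], [-0.1, -0.2], [-0.1, 0.1]]
clock: 2.65
eef_pos: [530.1, -20.9, 210.1]
tcp_rot: [3.141, -0.0, 2.811]
contact_force: [-0.4, 0.6, -0.4]
opening: 0.996
grasp_force: 0.0
shift m [-0.0064 -0.2815  0.05  ] rotvec [ 0.0003 -0.0002  0.0018]
```

View pics/w2.png

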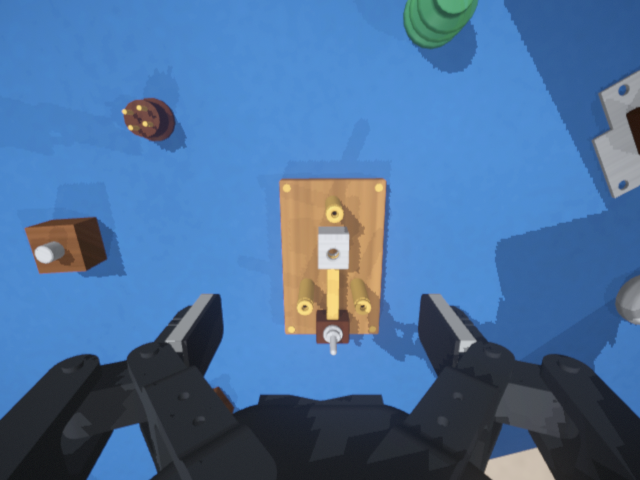

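The board is straight in the wrist view: fork hole at (333,254), thread holes at (335,213) tail, (363,306) left and (305,307) right.

```bash
cat >> h.py <<'E'
def dark(im,kc,z,seeds,rad=8,thr=.5):
    V=cv2.cvtColor(im,cv2.COLOR_BGR2HSV)[...,2].astype(float);out=[]
    for u,v in seeds:
        p=V[v-rad:v+rad+1,u-rad:u+rad+1];lo=p[rad-2:rad+3,rad-2:rad+3].min();hi=np.percentile(p,80)
        w=np.clip((hi-p)/(hi-lo)-(1-thr),0,None);k0=np.unravel_index(p[rad-2:rad+3,rad-2:rad+3].argmin(),(5,5))
        n,l,st,c=cv2.connectedComponentsWithStats((w>0).astype(np.uint8));k=l[rad-2+k0[0],rad-2+k0[1]]
        m=(l==k);yy,xx=np.nonzero(m);px=(u-rad+xx.mean(),v-rad+yy.mean())
        out.append(cast(kc,px,z)[:2]);print(np.round(px,1),len(xx),out[-1].round(1))
    return np.array(out)
E
python3 - <<'E'
from h import *
im=cv2.imread('pics/w2.png');kc=cam('wrist',np.load('w2.npy'))
fit(dark(im,kc,72,[(335,213),(363,306),(305,307)],4))
dark(im,kc,48,[(333,254)],9)
hsv=cv2.cvtColor(im,cv2.COLOR_BGR2HSV);m=(hsv[...,1]<60)&(hsv[...,2]>130);m[:,80:]=0
for c,s in blobs(m,40):print('pin',c,s,cast(kc,c,52)[:2])
a=cv2.resize(im[195:325,285:385],None,fx=4,fy=4,interpolation=0);cv2.imwrite('pics/w2c.png',a)
E
python3 -m jog '[[[0,0,0],[-0.0011,-0.0469,0.0083],1],[[0,0,0],[-0.0011,-0.0469,0.0083],1],[[0,0,0],[-0.0011,-0.0469,0.0083],1],[[0,0,0],[-0.0011,-0.0469,0.0083],1],[[0,0,0],[-0.0011,-0.0469,0.0083],1],[[0,0,0],[-0.0011,-0.0469,0.0083],1],[[0,0,0],[0,0,0],1],[[0,0,0],[0,0,0],1],[[0,0,0],[0,0,0],1]]'
python3 - <<'E'
from h import *
T=tool();im=r.grab_frame('wrist')[:,:,::-1].copy();np.save('w3.npy',T);kc=cam('wrist',T)
hsv=cv2.cvtColor(im,cv2.COLOR_BGR2HSV);m=(hsv[...,1]<60)&(hsv[...,2]>130)
for c,s in blobs(m,40):print('pin',c,s,cast(kc,c,52)[:2])
cv2.imwrite('pics/w3.png',im)
u,v=proj(kc,[478,-289,52]).astype(int);print(u,v)
b=cv2.resize(im[max(v-50,0):v+50,u-50:u+50],(400,400),interpolation=0)
a=cv2.imread('pics/w2c.png')[:400];cv2.imwrite('pics/c23.png',np.hstack([a,b]))
E
```

```text
[333.9 212.7] 16 [524.2  -6.4]
[361.9 307.5] 23 [621.3 -10.1]
[303.9 306.8] 13 [602.6 -62.6]
origin [568.2 -21.4] yaw -0.3319 res [[-0.5, -0.0], [0.5, -0.2], [-0.0, 0.3]]
[331.5 252.8] 80 [567.2 -22.2]
pin [ 44.  253.1] [ 33 241  23  23 305] [ 475.20214675 -287.99538593]
clock: 3.6
eef_pos: [445.5, -288.8, 160.3]
tcp_rot: [3.141, -0.0, 2.812]
contact_force: [0.7, 0.3, 0.3]
opening: 1.002
grasp_force: 0.0
pin [635.  251.6] [626 233  14  44 309] [543.58069752 -50.47235263]
pin [331.2 264.1] [321 251  22  27 462] [ 473.58753951 -289.07746445]
pin [187.3 321.6] [166 294  47  57 714] [ 483.91174798 -424.9732154 ]
pin [453.8 322.4] [429 294  47  58 738] [ 559.96804285 -204.81023156]
pin [634.6 360.3] [630 351  10  18  77] [651.1625164  -57.99430038]
332 268
```

View pics/c23.png

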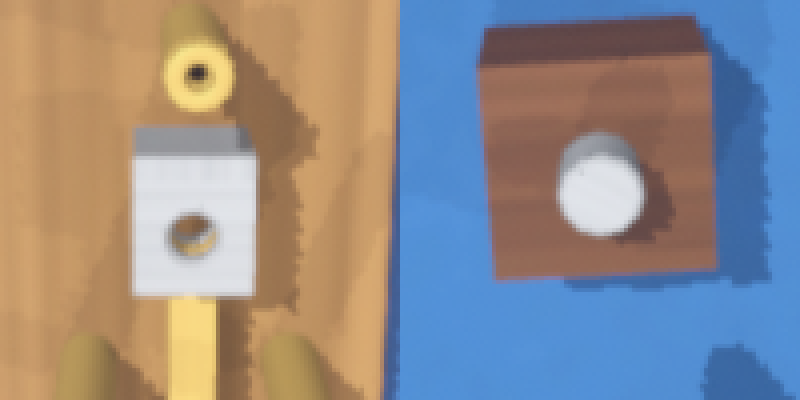

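The crops show the fork mouth circle centred at full-frame (332.6,253.6), and the pin head's lit top disc centred at (331.9,266.3).

Run:
```python
from h import *
f=cast(cam('wrist',np.load('w2.npy')),(332.6,253.6),48);print(f)
p=cast(cam('wrist',np.load('w3.npy')),(331.9,266.3),52);print(p)
rows([p[0],p[1],63],2.81)
```

```text
[568.43019186 -21.4107652   48.        ]
[ 475.62694944 -289.14207646   52.        ]
shift m [-0.0286  0.0093  0.0975] rotvec [0.0003 0.0001 0.0021]
```

```bash
python3 -m jog '[[[0,0,0],[-0.0143,0.0047,0],1],[[0,0,0],[-0.0143,0.0046,0],1],[[0,0,0],[0,0,0.03],1],[[0,0,0],[0,0,0.03],1],[[0,0,0],[0,0,0.02],1],[[0,0,0],[0,0,0.0175],1],[[0,0,0],[0,0,0],1],[[0,0,0],[0,0,0],1],[[0,0,0],[0,0,0],1]]' && python3 -m jog '[[[0,0,0],[0,0,0],-1],[[0,0,0],[0,0,0],-1],[[0,0,0],[0,0,0],-1],[[0,0,0],[0,0,0],-1],[[0,0,0],[0,0,0],-1],[[0,0,0],[0,0,0],-1],[[0,0,0],[0,0,0],-1],[[0,0,0],[0,0,0],-1],[[0,0,0],[0,0,0],-1],[[0,0,0],[0,0,0],-1],[[0,0,0],[0,0,0],-1],[[0,0,0],[0,0,0],-1]]' 40
```

```text
clock: 4.55
eef_pos: [476.1, -291.0, 63.8]
tcp_rot: [-3.141, 0.002, 2.81]
contact_force: [-1.1, -0.5, -0.1]
opening: 1.002
grasp_force: 0.0
clock: 5.75
eef_pos: [474.8, -290.8, 62.8]
tcp_rot: [3.142, -0.0, 2.81]
contact_force: [-0.6, -1.1, -0.1]
opening: -0.0
grasp_force: 0.0
```

Run:
```python
from h import *
im=r.grab_frame('wrist')[:,:,::-1].copy();cv2.imwrite('pics/w4.png',im[150:480,120:520])
t=r.grab_frame('scene')[:,:,::-1];a=cv2.resize(t[220:360,70:240],(400,330));cv2.imwrite('pics/w4.png',np.hstack([im[150:480,120:520],a]))
print(r.sense()['opening'],tool()[:3,3])
```

```text
0.002374997603083486 [ 474.82674108 -290.7248035    62.7655179 ]
```

View pics/w4.png

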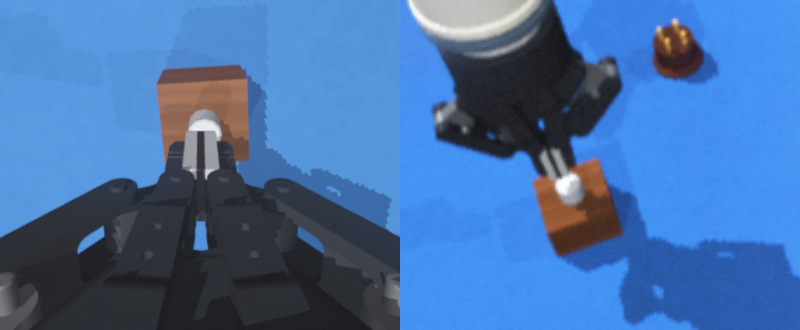

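Run:
```python
from h import *
T=tool();kc=cam('wrist',T)
for z in (0,6,12,25): print(z,proj(kc,(T@[0,0,z,1])[:3]),proj(kc,(T@[11,0,z,1])[:3]))
for P in ([475.6,-289.1,52],[475.6,-289.1,36],[478,-289,52]): print(P,proj(kc,P),proj(cam('top'),P),proj(cam('scene'),P))
for px in ((325,272),(325,282)):
  print([cast(kc,px,z).round(1) for z in (52,36)])
```

```text
0 [320.62060915 293.11455842] [320.63947076 272.41793666]
6 [320.62093408 287.86990897] [320.63915247 267.78725885]
12 [320.62123778 282.96811879] [320.63885537 263.46480086]
25 [320.62183218 273.3741746 ] [320.63827493 255.02007965]
[475.6, -289.1, 52] [324.02993431 284.30823107] [469.3005627  281.16419555] [140.599626   295.72115838]
[475.6, -289.1, 36] [323.75546319 272.50268052] [467.35576264 280.91000901] [142.70631173 300.62637249]
[478, -289, 52] [325.6786225  288.21060098] [469.26398453 280.07319411] [141.32596478 296.60338184]
[array([ 469.2, -286.4,   52. ]), array([ 475.5, -288.3,   36. ])]
[array([ 474.5, -288.2,   52. ]), array([ 481.4, -290.3,   36. ])]
```

Run:
```python
from h import *
im=r.grab_frame('wrist')[:,:,::-1];t=r.grab_frame('scene')[:,:,::-1]
a=cv2.resize(im[200:350,260:390],(520,600),interpolation=0);b=cv2.resize(t[265:340,110:145+0],(280,600),interpolation=0)
cv2.imwrite('pics/z4.png',np.hstack([a,cv2.resize(t[265:340,125:160],(280,600),interpolation=0)]))
```

```text
(no output)
```

View pics/z4.png

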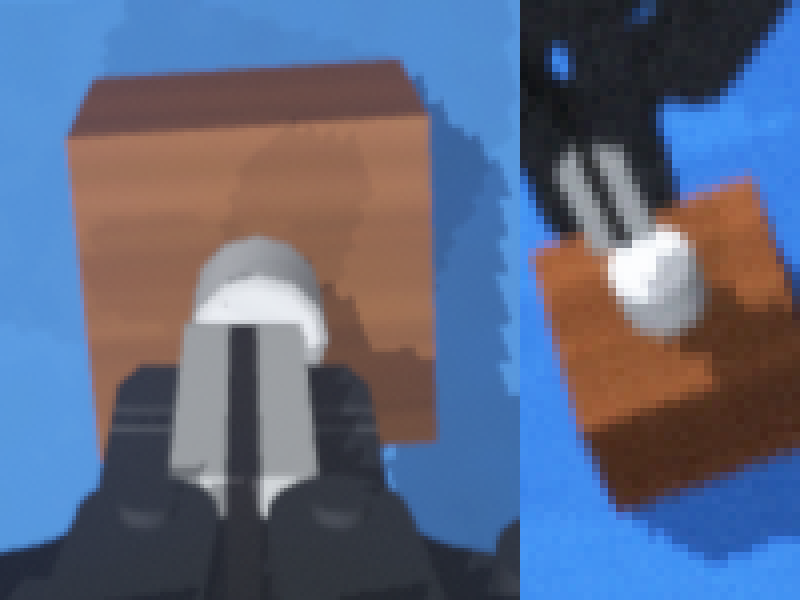

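The closed fingers hide the head's disc at (322,281), so the tips are above the head, higher than I assumed. I'm triangulating the tip height before retrying.

```bash
python3 - <<'E'
from h import *
T=tool();kc=cam('wrist',T);ks=cam('scene')
for z in (45,52,56,60,65,70,75): 
  P=cast(kc,(321,280.5),z);print(z,P.round(1),(np.linalg.inv(T)@[*P,1])[:3].round(1),proj(ks,P).round(1))
E
python3 -m jog '[[[0,0,0],[0,0,0.004],-1],[[0,0,0],[0,0,0],-1],[[0,0,0],[0,0,0],-1]]'
```

```text
45 [ 476. -291.   45.] [-1.2  0.2 17.8] [140.7 298.6]
52 [ 473.1 -290.    52. ] [ 2.   0.2 10.8] [139.4 295. ]
56 [ 471.4 -289.4   56. ] [3.7 0.2 6.8] [138.7 293. ]
60 [ 469.7 -288.8   60. ] [5.5 0.2 2.8] [138.  290.9]
65 [ 467.6 -288.1   65. ] [ 7.7  0.2 -2.2] [137.1 288.3]
70 [ 465.5 -287.4   70. ] [10.   0.2 -7.2] [136.2 285.7]
75 [ 463.4 -286.7   75. ] [ 12.2   0.2 -12.2] [135.3 283. ]
clock: 6.25
eef_pos: [474.7, -290.7, 58.5]
tcp_rot: [3.142, -0.0, 2.81]
contact_force: [-0.5, -0.0, -0.5]
opening: -0.001
grasp_force: 0.0
```

```bash
python3 -m jog '[[[0,0,0],[0,0,0.003],-1],[[0,0,0],[0,0,0.003],-1],[[0,0,0],[0,0,0],-1]]'; python3 -m jog '[[[0,0,0],[0,0,0.002],-1],[[0,0,0],[0,0,0],-1]]';python3 -m jog '[[[0,0,0],[0,0,0.002],-1],[[0,0,0],[0,0,0],-1]]'
```

```text
clock: 6.55
eef_pos: [474.5, -290.6, 52.3]
tcp_rot: [3.141, -0.001, 2.81]
contact_force: [0.0, -0.2, -0.1]
opening: -0.002
grasp_force: 0.0
clock: 6.75
eef_pos: [474.7, -290.7, 50.5]
tcp_rot: [3.141, -0.0, 2.81]
contact_force: [0.2, -1.0, -0.2]
opening: -0.001
grasp_force: 0.0
clock: 6.95
eef_pos: [474.7, -290.7, 48.6]
tcp_rot: [3.142, -0.0, 2.81]
contact_force: [1.0, -0.8, 0.0]
opening: 0.006
grasp_force: 0.0
```

Run:
```python
from h import *
T=tool();im=r.grab_frame('wrist')[:,:,::-1];t=r.grab_frame('scene')[:,:,::-1]
a=cv2.resize(im[200:350,260:390],(520,600),interpolation=0)
cv2.imwrite('pics/z5.png',np.hstack([a,cv2.resize(t[265:340,125:160],(280,600),interpolation=0)]))
kc=cam('wrist',T);print(T[:3,3],proj(kc,[475.6,-289.1,52]))
```

```text
[ 474.73279518 -290.68262012   48.58354543] [324.29715818 296.84121176]
```

View pics/z5.png

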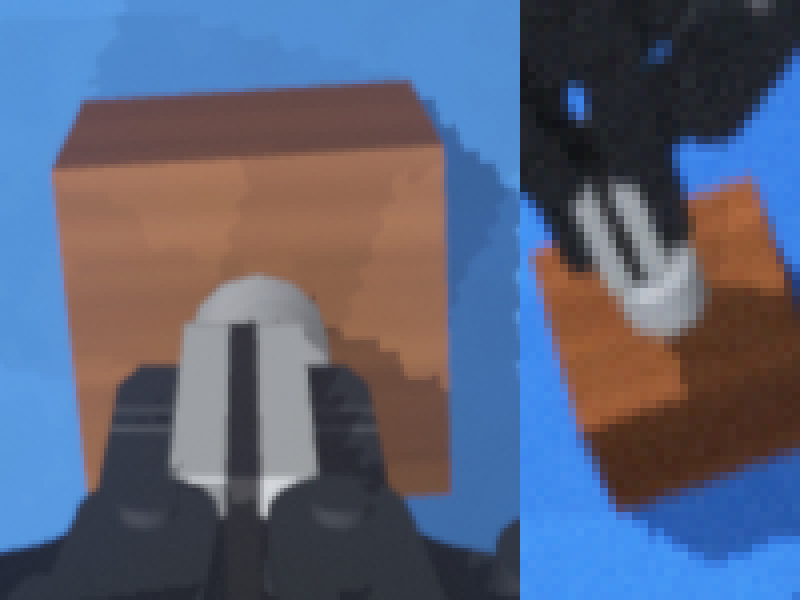

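Tips are now directly above the head, pad ends at wrist (322,281), with no contact yet. I'll keep probing gently.

```bash
for i in 1 2 3; do python3 -m jog '[[[0,0,0],[0,0,0.0015],-1],[[0,0,0],[0,0,0],-1]]' | grep -E 'eef|contact'; done
```

```text
eef_pos: [474.8, -290.7, 47.2]
contact_force: [-0.4, 0.3, -1.1]
eef_pos: [474.7, -290.7, 45.6]
contact_force: [0.6, -0.5, -0.4]
eef_pos: [475.0, -290.9, 45.2]
contact_force: [-3.7, 1.0, 11.3]
```

Contact at TCP z 45.3 puts the shut tips 6.6 mm above the reported TCP. I'll open, centre by 2 mm, go down to TCP z of about 32 and grip.

```bash
python3 -m jog '[[[0,0,0],[0,0,-0.01],-1],[[0,0,0],[0,0.002,0],1],[[0,0,0],[0,0,0],1],[[0,0,0],[0,0,0],1],[[0,0,0],[0,0,0],1],[[0,0,0],[0,0,0],1],[[0,0,0],[0,0,0],1],[[0,0,0],[0,0,0.01],1],[[0,0,0],[0,0,0.012],1],[[0,0,0],[0,0,0],1],[[0,0,0],[0,0,0],1]]' && python3 -m jog '[[[0,0,0],[0,0,0],-1],[[0,0,0],[0,0,0],-1],[[0,0,0],[0,0,0],-1],[[0,0,0],[0,0,0],-1],[[0,0,0],[0,0,0],-1],[[0,0,0],[0,0,0],-1],[[0,0,0],[0,0,0],-1],[[0,0,0],[0,0,0],-1]]' 40
```

```text
clock: 8.75
eef_pos: [474.9, -288.5, 31.4]
tcp_rot: [3.141, -0.002, 2.81]
contact_force: [-0.4, 0.3, 0.1]
opening: 1.0
grasp_force: 0.0
clock: 9.55
eef_pos: [475.6, -289.0, 32.6]
tcp_rot: [-3.142, 0.0, 2.81]
contact_force: [-1.4, 0.7, 5.7]
opening: 0.179
grasp_force: 39.0
```

```bash
python3 -m jog '[[[0,0,0],[0,0,-0.02],-1],[[0,0,0],[0,0,-0.04],-1],[[0,0,0],[0,0,-0.04],-1],[[0,0,0],[0,0.0405,0],-1],[[0,0,0],[0,0.0405,0],-1],[[0,0,0],[0,0.0405,0],-1],[[0,0,0],[0,0.0405,0],-1],[[0,0,0],[0,0.0405,0],-1],[[0,0,0],[0,0.0405,0],-1],[[0,0,0],[0,0.0405,0],-1],[[0,0,0],[0,0,0],-1],[[0,0,0],[0,0,0],-1]]'
python3 - <<'E'
from h import *
T=tool();im=r.grab_frame('wrist')[:,:,::-1];kc=cam('wrist',T)
rows([568.4,-21.4,48],2.8096)
t=r.grab_frame('scene')[:,:,::-1]
cv2.imwrite('pics/z6.png',np.hstack([cv2.resize(im[180:380,230:410],(450,500),interpolation=0),cv2.resize(t[200:300,260:330],(350,500),interpolation=0)]))
print(T[:3,3],proj(kc,[568.4,-21.4,48]))
E
```

```text
clock: 10.75
eef_pos: [567.7, -20.0, 131.9]
tcp_rot: [-3.141, -0.001, 2.812]
contact_force: [-0.4, -0.5, -0.5]
opening: 0.177
grasp_force: 39.2
shift m [-0.0011 -0.0001  0.0839] rotvec [-0.0005 -0.0006  0.0011]
[567.6853467  -19.99644477 131.92099497] [319.17284135 243.65640065]
```

View pics/z6.png

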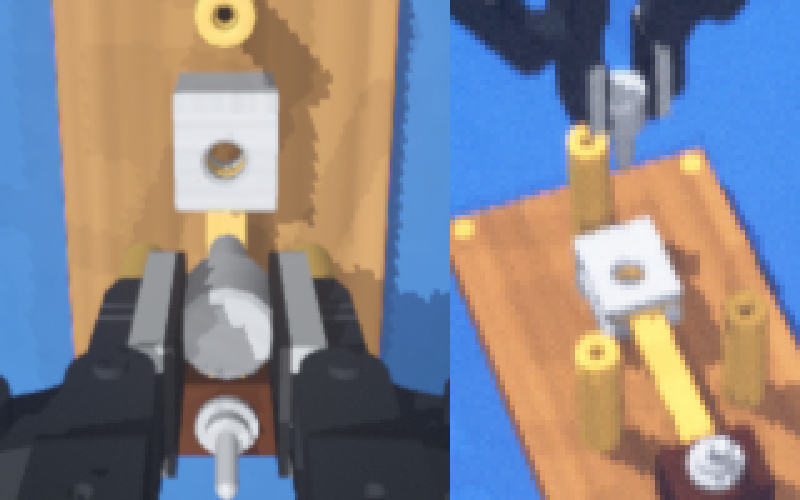

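The pin hangs straight in the jaws with its tip at about (322,276). The fork hole sits at (320,244), as predicted. Lowering.

```bash
python3 -m jog '[[[0,0,0],[-0.001,0,0.02],-1],[[0,0,0],[0,0,0.02],-1],[[0,0,0],[0,0,0.018],-1],[[0,0,0],[0,0,0],-1],[[0,0,0],[0,0,0],-1]]'; python3 -m jog '[[[0,0,0],[0,0,0.003],-1],[[0,0,0],[0,0,0.003],-1],[[0,0,0],[0,0,0.003],-1],[[0,0,0],[0,0,0],-1]]';python3 -c "
from h import *
rows([568.4,-21.4,45.6],2.8096)"
```

```text
clock: 11.35
eef_pos: [568.4, -22.1, 74.4]
tcp_rot: [-3.141, -0.001, 2.808]
contact_force: [0.1, -0.3, -0.3]
opening: 0.18
grasp_force: 39.2
clock: 11.75
eef_pos: [568.6, -21.1, 65.1]
tcp_rot: [-3.142, -0.0, 2.81]
contact_force: [0.6, 0.5, -0.9]
opening: 0.18
grasp_force: 39.2
shift m [ 0.0001 -0.0003  0.0195] rotvec [-0.0001 -0.0002  0.0003]
```

Shank tip is about 5 mm inside with no force. Continuing to the seat.

```bash
python3 -m jog '[[[0,0,0],[0,0,0.004],-1],[[0,0,0],[0,0,0.004],-1],[[0,0,0],[0,0,0.004],-1],[[0,0,0],[0,0,0.004],-1],[[0,0,0],[0,0,0.002],-1],[[0,0,0],[0,0,0],-1]]'; for i in 1 2 3; do python3 -m jog '[[[0,0,0],[0,0,0.001],-1],[[0,0,0],[0,0,0],-1]]' | grep -E 'eef|contact'; done
```

```text
clock: 12.35
eef_pos: [568.5, -21.2, 46.8]
tcp_rot: [-3.141, -0.001, 2.81]
contact_force: [0.3, -0.7, -1.1]
opening: 0.175
grasp_force: 39.2
eef_pos: [568.9, -21.2, 46.3]
contact_force: [0.3, -0.0, -0.3]
eef_pos: [568.8, -21.1, 45.3]
contact_force: [-0.2, 0.4, -0.6]
eef_pos: [568.9, -21.2, 44.6]
contact_force: [-0.2, -0.5, 3.6]
```

```bash
python3 -m jog '[[[0,0,0],[0,0,0.0005],-1],[[0,0,0],[0,0,0],-1]]' | grep -E 'eef|contact'; python3 -m jog '[[[0,0,0],[0,0,0],1],[[0,0,0],[0,0,0],1],[[0,0,0],[0,0,0],1],[[0,0,0],[0,0,0],1],[[0,0,0],[0,0,0],1],[[0,0,0],[0,0,0],1],[[0,0,0],[0,0,0],1],[[0,0,0],[0,0,-0.03],1],[[0,0,0],[0,0,-0.05],1],[[0,0,0],[0,0,-0.05],1],[[0,0,0],[0,0,0],1],[[0,0,0],[0,0,0],1]]'
python3 - <<'E'
from h import *
T=tool();im=r.grab_frame('wrist')[:,:,::-1];kc=cam('wrist',T);np.save('w7.npy',T);cv2.imwrite('pics/w7.png',im)
t=r.grab_frame('scene')[:,:,::-1]
cv2.imwrite('pics/z7.png',np.hstack([cv2.resize(im[150:350,230:410],(450,500),interpolation=0),cv2.resize(t[200:300,260:330],(350,500),interpolation=0)]))
print(proj(kc,[568.4,-21.4,64]),proj(cam('scene'),[568.4,-21.4,64]),proj(cam('scene'),[568.4,-21.4,48]))
rows([558.8,309.4,170],.214+np.pi)
E
```

```text
eef_pos: [569.0, -21.2, 44.6]
contact_force: [-2.7, 0.1, 9.8]
clock: 14.35
eef_pos: [569.6, -21.2, 175.3]
tcp_rot: [3.141, 0.003, 2.81]
contact_force: [0.3, 0.1, -1.2]
opening: 1.001
grasp_force: 0.0
[319.79220224 230.37649519] [294.83992719 246.91808061] [294.99906223 252.14174553]
shift m [0.1163 0.3095 0.0029] rotvec [-0.     -0.0016 -0.5458]
```

View pics/z7.png

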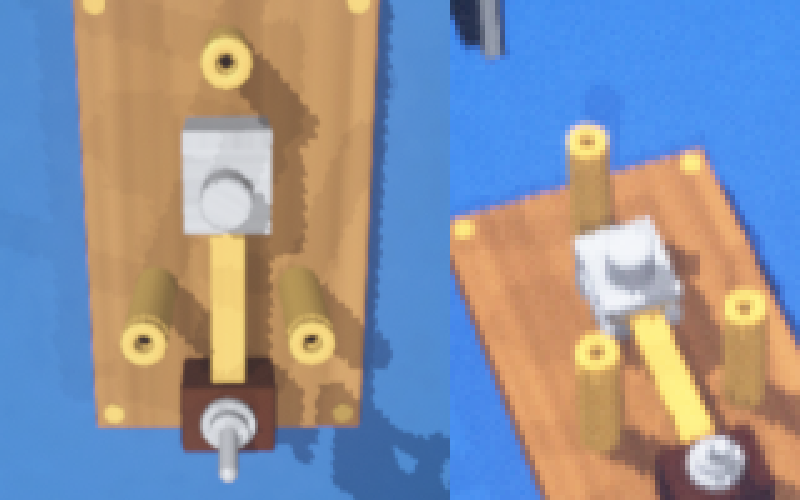

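The pin head is seated on the fork, seen at (320,230) against a predicted (320,230), and the pillars are clear. Next I refine the pillar fit from this frame and move to the cover. That was my tenth picture, so from here I work from numbers only.

```bash
python3 - <<'E'
from h import *
im=cv2.imread('pics/w7.png');kc=cam('wrist',np.load('w7.npy'))
for z in (3,4):fit(dark(im,kc,72,[(320,174),(354,286),(287,287)],z+1))
rows([530,303,165],.214+np.pi)
E
python3 -m jog '[[[0,0,0],[0.0208,0.0422,0],1],[[0,0,0],[0.0208,0.0422,0],1],[[0,0,0],[0.0208,0.0422,0],1],[[0,0,0],[0.0208,0.0422,0],1],[[0,0,0],[0.0208,0.0422,0],1],[[0,0,0],[0.0208,0.0422,0],1],[[0,0,0],[0.0208,0.0422,0],1],[[0,0,-0.1365],[0,0,0],1],[[0,0,-0.1365],[0,0,0],1],[[0,0,-0.1365],[0,0,0],1],[[0,0,-0.1365],[0,0,0],1],[[0,0,0],[0,0,0],1]]'
python3 -m jog '[[[0,0,0],[0,0,0],1],[[0,0,0],[0,0,0],1]]'
python3 - <<'E'
from h import *
T=tool();im=r.grab_frame('wrist')[:,:,::-1].copy();kc=cam('wrist',T);np.save('w8.npy',T);cv2.imwrite('pics/w8.png',im)
c,s=np.cos(.214),np.sin(.214);Q=np.array([[c,-s],[s,c]])
sd=[tuple(proj(kc,[*(Q@m+[558.8,309.4]),4]).round().astype(int)) for m in ([-46,0],[46,28],[46,-28])];print(sd)
o,th=fit(holes(im,kc,4,sd,10))
rows([o[0],o[1],60],th+np.pi)
E
```

```text
[319.9 174. ] 20 [524.9  -6.3]
[353.8 285.1] 12 [619.9  -9.3]
[286.6 285.8] 14 [602.4 -62.1]
origin [567.9 -21. ] yaw -0.3266 res [[0.6, -0.1], [-0.5, -0.1], [-0.1, 0.1]]
[319.7 174. ] 24 [524.8  -6.4]
[353.8 285.1] 12 [619.9  -9.3]
[286.4 286. ] 19 [602.5 -62.4]
origin [567.9 -21.1] yaw -0.3255 res [[0.5, -0.0], [-0.5, 0.0], [0.0, -0.0]]
shift m [0.1414 0.2941 0.0079] rotvec [-0.     -0.0016 -0.5458]
clock: 15.65
eef_pos: [526.3, 305.1, 171.8]
tcp_rot: [-3.141, -0.003, -2.925]
contact_force: [0.0, 0.1, -1.2]
opening: 1.0
grasp_force: 0.0
clock: 15.85
eef_pos: [527.0, 305.3, 173.0]
tcp_rot: [-3.141, -0.001, -2.931]
contact_force: [0.3, 0.4, -0.0]
opening: 1.001
grasp_force: 0.0
[(np.int64(317), np.int64(202)), (np.int64(345), np.int64(289)), (np.int64(291), np.int64(289))]
[317.2 202.2] 75 [514.  299.5]
[344.3 288.9] 54 [597.6 346.2]
[291. 289.] 51 [609.5 291.7]
origin [558.7 309.2] yaw 0.214 res [[0.2, 0.0], [-0.1, -0.1], [-0.1, 0.1]]
shift m [-0.0318 -0.0029  0.1132] rotvec [-0.0002 -0.0008 -0.0023]
```

```bash
python3 -m jog '[[[0,0,-0.0023],[-0.016,-0.0015,0],1],[[0,0,0],[-0.0158,-0.0014,0],1],[[0,0,0],[0,0,0.04],1],[[0,0,0],[0,0,0.04],1],[[0,0,0],[0,0,0.04],1],[[0,0,0],[0,0,0.03],1],[[0,0,0],[0,0,0.015],1],[[0,0,0],[0,0,0],1],[[0,0,0],[0,0,0],1],[[0,0,0],[0,0,0],1]]'; python3 -c "
from h import *
rows([558.7,309.2,1.5],.214+np.pi)"
```

```text
clock: 16.9
eef_pos: [560.3, 310.2, 10.7]
tcp_rot: [3.141, 0.003, -2.925]
contact_force: [-0.3, -0.2, 0.2]
opening: 0.997
grasp_force: 0.0
shift m [ 0.0018 -0.0007  0.0092] rotvec [0.0008 0.0028 0.0022]
```

```bash
python3 -m jog '[[[0,0,0],[0.001,0,0.004],1],[[0,0,0],[0,0,0.003],1],[[0,0,0],[0,0,0],1],[[0,0,0],[0,0,0],1],[[0,0,0],[0,0,0],1]]' && python3 -m jog '[[[0,0,0],[0,0,0],-1],[[0,0,0],[0,0,0],-1],[[0,0,0],[0,0,0],-1],[[0,0,0],[0,0,0],-1],[[0,0,0],[0,0,0],-1],[[0,0,0],[0,0,0],-1],[[0,0,0],[0,0,0],-1],[[0,0,0],[0,0,0],-1],[[0,0,0],[0,0,0],-1]]' 70
```

```text
clock: 17.4
eef_pos: [558.1, 309.3, 1.9]
tcp_rot: [-3.142, 0.0, -2.925]
contact_force: [-0.7, 1.2, 0.0]
opening: 1.002
grasp_force: 0.0
clock: 18.3
eef_pos: [558.2, 309.4, 2.0]
tcp_rot: [3.142, 0.0, -2.925]
contact_force: [-0.3, -0.8, 4.8]
opening: 0.151
grasp_force: 69.5
```

```bash
python3 -m jog '[[[0,0,0],[0,0,-0.01],-1],[[0,0,0],[0,0,-0.03],-1],[[0,0,0],[0,0,-0.04],-1],[[0,0,0],[0,0,-0.04],-1],[[0,0,0],[0,0,-0.03],-1],[[0,0,0.1363],[0,0,0],-1],[[0,0,0.1363],[0,0,0],-1],[[0,0,0.1363],[0,0,0],-1],[[0,0,0.1363],[0,0,0],-1],[[0,0,0],[0,0,0],-1],[[0,0,0],[0,0,0],-1]]'; python3 -c "
from h import *
rows([567.6,-21.1,120],np.pi-.329)"
```

```text
clock: 19.4
eef_pos: [557.8, 309.2, 151.7]
tcp_rot: [-3.141, -0.0, 2.817]
contact_force: [-0.2, -0.1, -3.1]
opening: 0.147
grasp_force: 68.6
shift m [-0.1147 -0.3099  0.0318] rotvec [-0.0004 -0.0004  0.0043]
```

```bash
python3 -m jog '[[[0,0,0.004],[-0.0127,-0.0344,0],-1],[[0,0,0],[-0.0127,-0.0344,0],-1],[[0,0,0],[-0.0127,-0.0344,0],-1],[[0,0,0],[-0.0127,-0.0344,0],-1],[[0,0,0],[-0.0127,-0.0344,0],-1],[[0,0,0],[-0.0127,-0.0344,0],-1],[[0,0,0],[-0.0127,-0.0344,0],-1],[[0,0,0],[-0.0127,-0.0344,0],-1],[[0,0,0],[-0.0127,-0.0344,0],-1],[[0,0,0],[0,0,0],-1],[[0,0,0],[0,0,0],-1],[[0,0,0],[0,0,0],-1]]'
python3 - <<'E'
from h import *
T=tool();im=r.grab_frame('wrist')[:,:,::-1].copy();kc=cam('wrist',T);np.save('w9.npy',T);cv2.imwrite('pics/w9.png',im)
rows([567.6,-21.1,100],np.pi-.329)
# tail hole of the plate: plate top 4 mm above underside (TCP z - 2)
zu=T[2,3]-2; yaw=np.arctan2(T[1,0],T[0,0])-np.pi
P=T[:2,3]+np.array([np.cos(yaw),np.sin(yaw)])*(.45-46); q=proj(kc,[*P,zu+4]);print('expected',P,q)
hsv=cv2.cvtColor(im,cv2.COLOR_BGR2HSV);u,v=q.round().astype(int)
for ch in (0,1,2): print(hsv[v-15:v+16:2,u-15:u+16:2,ch])
E
```

```text
clock: 20.6
eef_pos: [565.0, -20.0, 151.8]
tcp_rot: [3.141, -0.0, 2.811]
contact_force: [-0.5, -0.7, -2.3]
opening: 0.146
grasp_force: 69.3
shift m [-0.0029 -0.0005  0.0517] rotvec [ 0.0002 -0.0003 -0.0017]
expected [521.9712268   -5.14856334] [320.70386421 202.64815546]
[[109 113 113 109 113 111 111 109 107 109 111 107 111 111 111 109]
 [113 107 113 109 107 109 109 115 105 109 109 109 110 109 109 111]
 [109 109 109 111 114  15  16  20  18  18 108 105 105 113 113 113]
 [109 113 109 114  19  21  21  21  21  21  20   0 111 110 109 109]
 [110 105 113  14  16  19  20  21  20  20  18  13 120 113 109 109]
 [107 107  13  15  15  16  15  16  15  15  15  13  12 111 111 111]
 [109 110  14  15  15  15  15  15  15  15  15  15  14   7 109 111]
 [109 165  15  15  15  15  15  15  15  15  15  15  14   7 111 111]
 [111 140  15  15  15  15  15  15  15  15  15  15  15  11 109 113]
 [111 114  14  14  14  14  14  14  13  13  13  13  13   6 107 109]
 [105 111 120 120 120 113 110 120 114 110 107 113 115 111 109 107]
 [113 110 111 107 105 107 111 111 111 111 111 116 107 109 109 107]
 [107 107 107 107 111 11
[... 1690 characters left out ...]
 183 177 139 150 216 220 220]
 [224 216 188 185 185 185 192 190 186 183 182 169 160 186 223 223]
 [224 211 186 185 184 185 185 184 179 178 183 185 179 164 222 223]
 [222 200 184 185 185 185 185 183 179 176 176 178 179 171 220 221]
 [220 208 177 179 179 180 179 177 172 170 170 171 172 175 219 219]
 [221 214 149 158 159 159 158 158 159 159 160 159 162 196 220 220]
 [223 220 169 153 160 160 160 161 160 159 159 160 169 218 221 221]
 [227 221 215 159 153 159 159 159 159 159 161 171 208 221 221 220]
 [232 223 222 216 174 154 156 159 162 167 184 209 221 220 221 220]
 [229 222 222 222 221 217 198 193 200 210 220 221 221 220 220 221]
 [221 221 220 220 220 220 220 220 220 220 219 219 219 219 219 219]]
```

The tongue hole appears where predicted, to about 0.3 mm, so the plate is held as planned. Lowering to 1 cm above the pillars.

```bash
python3 -m jog '[[[0,0,0],[-0.003,-0.0005,0.01],-1],[[0,0,0],[0,0,0.02],-1],[[0,0,0],[0,0,0.015],-1],[[0,0,0],[0,0,0.01],-1],[[0,0,0],[0,0,0],-1],[[0,0,0],[0,0,0],-1],[[0,0,0],[0,0,0],-1],[[0,0,0],[0,0,0],-1]]'; python3 -c "
from h import *
rows([567.7,-21.2,84],np.pi-.329)"
```

```text
clock: 21.45
eef_pos: [568.4, -22.1, 97.5]
tcp_rot: [3.141, 0.001, 2.809]
contact_force: [0.1, -0.2, -2.7]
opening: 0.148
grasp_force: 69.2
shift m [0.0009 0.0006 0.0135] rotvec [ 0.0004  0.0013 -0.0036]
```

```bash
python3 -m jog '[[[0,0,0],[0.0006,0.0006,0.006],-1],[[0,0,0],[0,0,0.006],-1],[[0,0,0],[0,0,0.001],-1],[[0,0,0],[0,0,0],-1],[[0,0,0],[0,0,0],-1],[[0,0,0],[0,0,0],-1],[[0,0,0],[0,0,0],-1],[[0,0,0],[0,0,0],-1]]'
python3 - <<'E'
from h import *
rows([567.7,-21.2,84],np.pi-.329)
T=tool();im=r.grab_frame('wrist')[:,:,::-1].copy();kc=cam('wrist',T);cv2.imwrite('pics/w10.png',im)
zu=T[2,3]-2; yaw=np.arctan2(T[1,0],T[0,0])-np.pi
P=T[:2,3]+np.array([np.cos(yaw),np.sin(yaw)])*(.45-46); q=proj(kc,[*P,zu+4]);print('hole expected',P,q)
print('thread expected',proj(kc,[568.1-46*np.cos(.329),-21.3+46*np.sin(.329),72]))
hsv=cv2.cvtColor(im,cv2.COLOR_BGR2HSV);u,v=q.round().astype(int);print(u,v)
for ch in (1,2): print(hsv[v-14:v+15:2,u-14:u+15:2,ch])
E
```

```text
clock: 22.25
eef_pos: [567.5, -21.3, 83.9]
tcp_rot: [3.142, 0.0, 2.809]
contact_force: [0.7, -0.2, -2.5]
opening: 0.147
grasp_force: 69.3
shift m [-0.0001  0.0002 -0.0001] rotvec [ 0.0001  0.0002 -0.0037]
hole expected [524.4755294   -6.44760301] [320.70673742 202.65789233]
thread expected [320.77870965 197.51603634]
321 203
[[  9   9   9   8   8   8   8   9   9   9   8   9   9   9   9]
 [  9   9  10   9   9   7   7   4   8   9   9   8   8   8   9]
 [  8   9   9   6  14  53  82  74  56  13   1   8   9   9   9]
 [  9   8   5  55 119 117  70  20  19  92  88   4   9  11   9]
 [  8   6  53 119 115 107  16  13  12  51 115  87   3   8   9]
 [  9   6 119 119 111 115  16  12  20  60 116 116  56   8   8]
 [  8  58 119 120 114 116  93  43  64 113 113 119 103   7   8]
 [  8  76 120 119 118 107 114 119 119 113 121 122 116   3   9]
 [  8  53 119 120 118 118 111 110 111 116 120 120 110   5   8]
 [  8   8 118 121 120 123 122 120 120 121 122 120  92   8   9]
 [  8   6  97 120 119 119 120 120 120 123 122 115  18   9   9]
 [  8   8   2  98 116 119 119 119 119 121 112  38  11   9   9]
 [  8   9   8   3
[... 418 characters left out ...]
7 216]
 [219 215 187 173 153 133  62  61  62  80 149 173 204 218 218]
 [222 204 173 171 142 155  64  63  63  85 150 156 182 220 221]
 [222 186 173 172 148 154 112  77  88 147 144 165 180 218 222]
 [220 172 172 173 164 140 156 167 163 149 165 213 230 204 221]
 [219 160 172 174 175 164 147 144 145 154 178 238 229 208 219]
 [220 165 171 175 178 179 180 178 180 181 184 234 218 215 218]
 [229 198 161 172 175 178 180 180 180 204 235 228 186 219 220]
 [227 216 153 161 171 172 173 175 174 186 223 188 207 220 220]
 [221 221 214 158 152 159 165 168 182 166 171 207 220 220 219]
 [222 222 222 217 195 171 164 164 179 197 213 220 220 220 220]
 [220 221 220 220 220 218 217 217 218 219 219 219 219 219 219]]
```

The thread at (321,198) shows through the hole centred on (321,203), against a predicted (320.8,197.5) and (320.7,202.7), so alignment is within about 0.5 mm. The plate is still and in contact with nothing.

```bash
python3 -c "
from rig import r
print(r.sign_off())"
```

```text
the job is handed in; nothing more can be done
None
```

The pin is seated in the fork and released, and the arm is holding the cover plate level about 10 mm above the pillars. The tongue hole measures within about 0.5 mm of its thread; the other two holes follow from the fitted plate position and were not seen directly at the end. The job was handed in at about 22 s.

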